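Fit the temperature probe in the vaccine carrier's gland

ROBOT

A 6-joint arm with a two-finger parallel gripper is mounted at the origin on the work surface. World frame = base frame: x ahead of the robot, y to its left, z up, the work surface at z = 0. Lengths are in mm, angles in rad, forces in N, time in s.
With the tool pointing down it reaches from about 350 to 775 mm from the base axis. Payload 7.3 kg.
Tool frame: the origin (TCP) lies on the centre line of the jaws, within the pads' length; the fingertips stand 22 mm ahead of it and the grasp point (between the pads) lies 3 mm ahead of it; z points along the fingers, y is the direction in which the jaws open and shut (so a half turn about z gives the same grasp; the last joint's range is limited). The gripper opens to 92 mm and grips with 3 to 60 N. Pads are 19 mm wide; open, the fingers measure 130 mm over their backs; the gripper's body (75 mm by 190 mm) begins 47 mm behind the grasp point.
Start: joints at [0.993, 0.342, 1.524, -0, 1.275, -0.146], TCP at [219.703, 476.837, 248.741] pointing down, gripper open.
Joint ranges: [-2.53, 2.53], [-0.77, 2.02], [0.04, 2.7], [-1, 4.14], [0.28, 2.66], [-3.11, 3.11]. Speed limits (rad/s): [2.57, 2.57, 3.14, 3.14, 3.14, 3.14].

INTERFACE

Orientations are given as [roll, pitch, yaw] about the fixed x, y, z axes, in that order (R = Rz(yaw) Ry(pitch) Rx(roll)).
In Python, from plant import bot gives the robot as it stands.
- The arm moves only by the tool play_rows, never from a script. Its argument "moves" is one flat list of numbers, 5 for each row, row after row: the closure in counts, from 0 (fully open) to 255 (shut), then the shift along the tool's x, y, z in mm, then the turn about the tool's z in degrees. A call has 1 to 8 rows; each row is the pose to reach, as a shift and turn from the pose commanded when the call began, along the tool's axes at that moment; what a row does not reach only later rows make up. A row lasts 1/12 s, in which the tool goes at most 41.7 mm and 7.16 degrees, less where a joint would pass 70% of its speed; a pose out of reach is approached as far as the arm can. A call with a gripper value outside its range is refused whole. The fingers move at their own pace and stop on an object; the grip force is fixed at half the most. Time passes only in rows, so rows that repeat a pose let the fingers close. It gives the time, the measured TCP pose, the force and the opening at its end, in the units of the state.
- bot.get_obs(): the state, without advancing time (a new reading comes with each control period).
- bot.capture(name): name is "scene" or "top"; returns a dict with "color" (400x640x3 uint8, red, green, blue), "fx", "fy", "cx", "cy" (pixels), "k1" (the pictures are not rectified: a ray, as slopes to the right and down, at radius r is drawn at 1 + k1 r^2 times it, then the intrinsics apply), "world_to_cam" (4x4, takes a point from world to camera coordinates). Camera axes: x right, y down, z forward; pixel columns grow to the right and rows downward; lengths in mm; the calibration is good to about 2 mm. A picture is of the moment at which its call begins. There is no depth.
- bot.close_job(): hands the job in, once; it reports no verdict.
The state is a dict: "time": time; "joint_positions": joint angles; "dq": joint speeds; "tau": joint torques, N m; "tool_pos": TCP position; "tcp_rot": TCP orientation; "contact_force": force on the tool from outside, world axes, zero at the start; "moment": the same for the moment, N m; "grip_width": finger opening in mm.
Only numpy, scipy, OpenCV 4.12 (cv2) and the standard library are available. Lean on these libraries where they do the work, as an engineer would, in place of code of your own. Each camera call takes 0.05 s, during which the arm holds its last target.

TASK

Take the wireless temperature probe (the one with the square head) out of the stand and push its stem down through the hand nut on the vaccine carrier's lid until the tip is fully home on the bottom of the pocket. Then turn the nut clockwise by hand until the collet grips the stem firmly: hand-tight, no more, because the stem is a thin tube. Do not force anything, and leave the other things where they are.

Things in the scene. Friction and masses are not known exactly. Their poses are not given: they have to be found in the camera images.
- probe: wireless temperature probe: round steel stem, diameter 10 mm, length 90 mm, tip chamfered 1.5 mm, under a white square head 22 x 22 mm, 34 mm high, with a black window on top; about 100 g. Stands tip down in one place of the stand, tip 15 mm above the table, may lean a little. Origin: centre of the tip; z runs up the stem (head at z = 90 to 124 mm); x, y square to the head's sides
- nut_mouth (a point): centre of the hole in the top face of the gland's hand nut, on the lid of the white vaccine carrier (220 x 300 mm), 194 mm above the table and 44 mm above the lid. z is up, along the gland's axis. The hole is 11.5 mm in diameter, 0.75 mm of play all round the stem
- pocket_floor (a point): centre of the bottom of the gland's closed pocket, 84 mm straight below nut_mouth; z is up. With the tip there the underside of the probe's head stands 6 mm above the nut. When the push rises to 10 to 15 N the tip has met the bottom (or the rim, if it is not in the hole)
- nut: the gland's hand nut: grey ribbed plastic ring 38 mm in diameter, 24 mm high, 20 to 44 mm above the lid, axis upright. Origin: on its axis at the level of the lid's top. Clockwise from above closes the jaws; it turns in place and does not sink. While it turns free it drags with 0.3 N m, and this drag holds it where it is left; hand-tight is 0.45 to 0.6 N m while turning; at 0.75 N m the stem is dented
- jaw_a: one of three brass collet jaws hidden in the nut, 7 to 20 mm below nut_mouth. All three close together, 2.5 mm each per radian of the nut. How far they stand open at the start differs: they meet the stem after 0.55 to 2.4 rad, then the torque climbs above the free drag by about 0.2 N m per quarter radian. Origin: at lid level, on the jaw's inner face
- jaw_b: the second collet jaw, 120 degrees on, otherwise like jaw_a
- jaw_c: the third collet jaw, 240 degrees on, otherwise like jaw_a
- gland: the fixed part of the gland: a hexagonal flange 45 mm wide and 10 mm high on the lid, a neck 26 mm thick up to the nut, and the pocket. A rubber seal in it, 34 mm below nut_mouth, drags on the sliding stem with 3 to 5 N: the probe must be pushed in and does not drop by itself. Origin: on the axis at lid level, 44 mm below nut_mouth
- stand: white plastic stand 60 x 260 mm, 60 mm high, with three upright holes 13 mm in diameter and 45 mm deep in a row, 90 mm apart. Fixed. Origin: centre of its underside; y runs along the row
- dial: bystander: dial thermometer with a round steel head 38 mm wide on an 8 mm stem, standing in another place of the stand, 103 mm long. Origin: tip of its stem
- marker: bystander: slim round marker pen with a grey cap, 12 mm thick, 110 mm long, standing in the third place of the stand. Origin: its lower end
- vial: bystander: small glass vial 25 mm in diameter and 45 mm high. Origin: centre of its underside
- carton: bystander: white and blue carton 75 x 120 x 50 mm. Origin: centre of its underside

How it is judged (in metres and radians):
On the way:
1. the probe's stem is pushed through the nut until its tip is fully home in the pocket (within 3 mm) (z of probe in the frame of pocket_floor below 0.003 m and horizontal distance between probe and pocket_floor below 0.003 m and angle between probe's own z axis and vertical below 0.07 rad), for 0.2 s.
At the end, for the whole second after the job is handed in: the probe stands in the gland with its tip within 3 mm of the pocket's bottom, upright and at rest, and each of the three jaws grips its stem with more than 10 N (all of step 1 and contact force between each of jaw_a, jaw_b, jaw_c and probe above 10 N and linear speed of probe below 0.02 m/s); the robot touches nothing.
It fails at once if the probe is forced against the nut or the gland with more than 40 N (contact force between probe and nut above 40 N or contact force between probe and gland above 40 N).
It fails at once if the nut is overtightened: a jaw presses on the stem with more than 60 N (contact force between any of jaw_a, jaw_b, jaw_c and probe above 60 N).
It fails at once if the dial thermometer, the marker, the vial or the carton is moved by more than 20 mm (distance of any of dial, marker, vial, carton from where it was at the start of the episode above 0.02 m).
It also fails if it takes over 72 s, if anything falls off the work surface, if the arm or the gripper's body presses on something with over 40 N, if the wrist force passes 120 N, or if a joint passes its speed limit or range.

## Working session

There is one attempt and no reset: what is moved stays moved. The work goes in short steps, Python scripts to look and compute and a tool call to move; the robot and the scene stay as the last step left them, time stands still between calls to the robot, and variables do not carry over. Pictures are saved under pics/ and viewed, and the job is handed in when it is done.

Besides the shell and the picture viewer there is one more tool, called after "Request:" by a JSON object that holds its "name" and its "arguments". play_rows: Moves the arm, as the interface text tells. Its arguments: {"type":"object","properties":{"moves":{"type":"array","items":{"type":"number"}}},"required":["moves"]}

```bash
ls; mkdir -p pics; python3 - <<'E'
from plant import bot
import cv2,numpy as np
print(bot.get_obs())
for n in("scene","top"):
    c=bot.capture(n); cv2.imwrite(f"pics/{n}0.png",c["color"][:,:,::-1])
    print(n,{k:c[k] for k in c if k!="color"})
    np.savez(f"{n}0.npz",**c)
E
```

```text
pics
{'time': 0.0, 'joint_positions': array([ 9.93034267e-01,  3.42736176e-01,  1.52503962e+00, -5.41455002e-06,
        1.27540267e+00, -1.45982520e-01]), 'dq': array([ 3.16698715e-04, -1.30410349e-03,  2.97777571e-05, -4.16775396e-04,
        2.00501552e-03,  1.30804432e-03]), 'tau': array([-1.75122317e-03, -4.31239629e+01, -2.44221872e+01,  7.16068083e-02,
        5.57091774e-02, -1.57018653e-04]), 'tool_pos': array([219.46631129, 476.50325055, 248.03007165]), 'tcp_rot': array([-3.14002295e+00, -2.25557843e-04,  2.70981452e+00]), 'contact_force': array([-0.88259528,  0.1504399 ,  0.00375588]), 'moment': array([-0.02704356,  0.00368942, -0.01382976]), 'grip_width': 91.91239233650613}
scene {'fx': 364.98098410107025, 'fy': 364.98098410107025, 'cx': 317.7822667995156, 'cy': 195.56064419550492, 'k1': 0.018050020597003114, 'world_to_cam': array([[ 8.17517255e-01,  5.75902986e-01,  1.13478985e-03,
        -4.66564933e+02],
       [ 3.94833225e-01, -5.59044866e-01, -7.29092287e-01,
        -1.68501088e+02],
       [-4.19252027e-01,  5.96493578e-01, -6.84414457e-01,
         1.14344163e+03],
       [ 0.00000000e+00,  0.00000000e+00,  0.00000000e+00,
         1.00000000e+00]])}
top {'fx': 510.27921999474063, 'fy': 510.27921999474063, 'cx': 316.3001355161916, 'cy': 200.43119804972756, 'k1': -0.13625873963911528, 'world_to_cam': array([[-2.56959371e-02, -9.99652440e-01,  5.89221732e-03,
        -4.32141904e+01],
       [-9.94072672e-01,  2.49287728e-02, -1.05820980e-01,
         6.35036963e+02],
       [ 1.05637315e-01, -8.57646145e-03, -9.94367740e-01,
         1.06959577e+03],
       [ 0.00000000e+00,  0.00000000e+00,  0.00000000e+00,
         1.00000000e+00]])}
```

View pics/scene0.png

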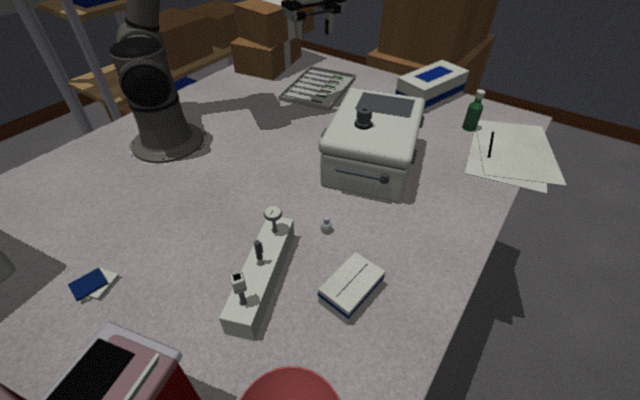

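View pics/top0.png

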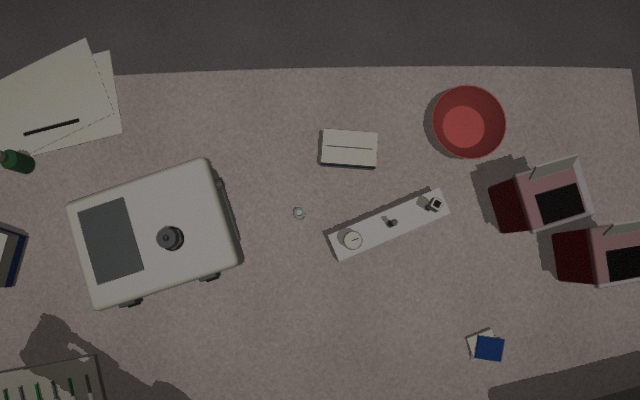

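The scene view shows the probe with its white square head at about (238,280), the marker at (259,250), the dial at (273,214) and the nut at (364,117). In the top view the probe head is at about (436,204), the nut at (170,238) and the vial at (299,212). I'll zoom in on these.

```bash
cat > h.py <<'E'
import numpy as np,cv2
def load(n): return dict(np.load(n+'.npz'))
def KD(c): return np.array([[c['fx'],0,c['cx']],[0,c['fy'],c['cy']],[0,0,1]],float),np.array([float(c['k1']),0,0,0])
def ray(c,uv):
    K,D=KD(c); p=cv2.undistortPointsIter(np.array([[uv]],float),K,D,None,None,(3,50,1e-10)).reshape(2)
    W=c['world_to_cam'];R=W[:3,:3];t=W[:3,3]
    d=R.T@np.array([*p,1]);return -R.T@t,d/np.linalg.norm(d)
def plane(c,uv,z):
    o,d=ray(c,uv);return o+d*(z-o[2])/d[2]
def tri(c1,u1,c2,u2):
    o1,d1=ray(c1,u1);o2,d2=ray(c2,u2)
    s=np.linalg.lstsq(np.c_[d1,-d2],o2-o1,rcond=None)[0]
    a=o1+s[0]*d1;b=o2+s[1]*d2
    return (a+b)/2,np.linalg.norm(a-b)
def proj(c,P):
    K,D=KD(c);W=c['world_to_cam'];return cv2.projectPoints(np.array(P,float).reshape(-1,3),cv2.Rodrigues(W[:3,:3])[0],W[:3,3],K,D)[0].reshape(-1,2)
def crop(c,x0,y0,w,h,s,name):
    im=c['color'][y0:y0+h,x0:x0+w,::-1].astype(float)*1.5
    im=cv2.resize(np.clip(im,0,255).astype(np.uint8),None,fx=s,fy=s,interpolation=cv2.INTER_NEAREST);
    for i in range(0,w,10): cv2.putText(im,str(x0+i),(i*s,8),0,.3,(0,255,255),1);cv2.line(im,(i*s,10),(i*s,16),(0,255,255),1)
    for i in range(0,h,10): cv2.putText(im,str(y0+i),(0,i*s+4),0,.3,(0,255,255),1);cv2.line(im,(20,i*s),(26,i*s),(0,255,255),1)
    cv2.imwrite('pics/'+name,im)
E
python3 - <<'E'
from h import *
s=load('scene0');t=load('top0')
crop(s,215,200,90,60+75,4,'s_stand.png');crop(t,320,170,140,100,5,'t_stand.png')
crop(s,340,90,50,50,10,'s_nut.png');crop(t,145,213,50,50,10,'t_nut.png')
E
cd pics; python3 -c "
import cv2,numpy as np
a=cv2.imread('s_nut.png');b=cv2.imread('t_nut.png');cv2.imwrite('nuts.png',cv2.resize(np.hstack([a,b]),(800,400)))"
```

```text
(no output)
```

View pics/s_stand.png

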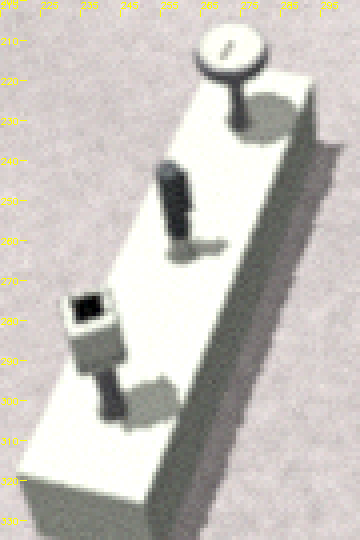

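View pics/t_stand.png

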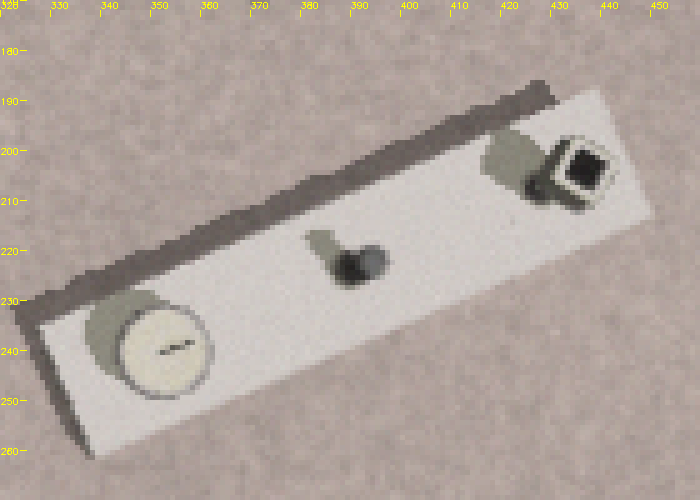

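View pics/nuts.png

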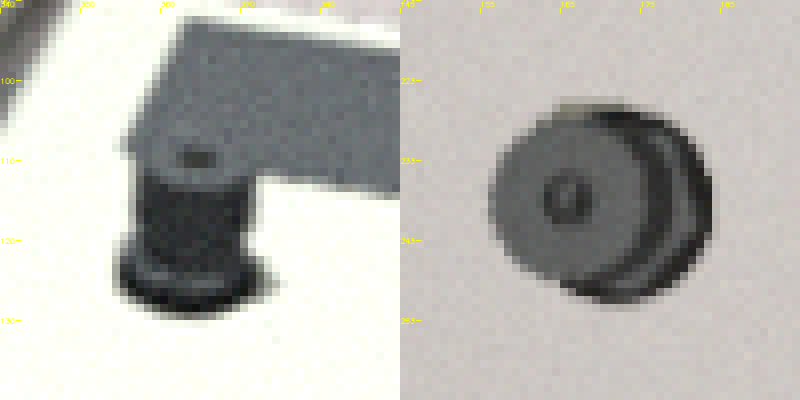

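```bash
python3 - <<'E'
from h import *
s=load('scene0');t=load('top0')
def cen(c,x0,y0,x1,y1,thr):
    g=cv2.cvtColor(c['color'],cv2.COLOR_RGB2GRAY).astype(float)[y0:y1,x0:x1]
    w=np.clip(thr-g,0,None); Y,X=np.mgrid[y0:y1,x0:x1]
    return np.array([(w*X).sum(),(w*Y).sum()])/w.sum(), g
np.set_printoptions(linewidth=200,suppress=True,precision=2)
a,g=cen(s,359,106,371,114,60);print(a);print(g.astype(int))
b,g=cen(t,160,232,172,244,60);print(b);print(g.astype(int))
a,g=cen(s,230,272,244,282,60);print(a);print(g.astype(int))
b,g=cen(t,429,196,444,211,60);print(b);print(g.astype(int))
E
```

```text
[364.18 111.28]
[[68 74 79 81 81 81 74 75 72 67 75 70]
 [74 77 69 72 75 68 77 74 79 67 75 77]
 [75 78 70 68 55 61 65 66 73 78 75 72]
 [77 76 74 56 42 41 39 48 66 77 73 68]
 [74 76 69 61 45 41 40 50 67 74 75 76]
 [63 74 79 78 69 74 69 72 70 79 75 70]
 [46 61 67 73 66 78 69 71 75 70 57 49]
 [37 32 49 50 54 56 59 58 55 48 40 39]]
[165.59 237.76]
[[65 65 64 65 67 66 63 67 67 66 64 65]
 [65 64 66 65 66 65 63 66 65 67 64 67]
 [66 64 65 66 61 53 53 59 62 69 66 63]
 [63 65 64 56 44 44 52 48 56 62 64 68]
 [67 65 65 41 46 55 61 37 44 63 63 66]
 [67 65 60 31 45 62 52 32 37 58 64 64]
 [64 66 58 34 43 56 46 28 35 56 70 66]
 [63 66 64 39 39 39 41 30 42 62 65 66]
 [63 64 66 58 35 41 39 41 52 66 65 65]
 [65 66 63 66 56 58 57 57 60 62 65 65]
 [62 65 64 66 67 61 63 66 65 66 65 65]
 [64 66 64 65 62 65 63 64 63 65 68 65]]
[236.53 276.48]
[[139 135 142 148 153 145 141 144 146 139 150 143 141 163]
 [139 137 132 143 149 132 101  96  87  86 117 137 133 159]
 [147 155 119 103  91  72  46  33  14  33  98 148 141 156]
 [149 164 110  57  32  10   6   0   1  25  91 158 151 145]
 [153 164 122  52  15   0   5   0 
[... 582 characters left out ...]
3 134]
 [129  64  47  52 119 128  64  27  53 106 131 121 118 132 137]
 [ 62  50  46  92 132  96  23  27  25  27  66 129 126 119 125]
 [ 47  45  55 120 126  41  26  26  24  24  24  40  90 132 127]
 [ 49  46  99 134  98  24  24  22  22  27  23  44  92 132 132]
 [ 48  69 122 135  47  25  23  22  22  22  32  80 133 126 117]
 [ 47  93 131 134  74  36  30  26  26  22  51 112 126 104 136]
 [ 47  46 105 125 134 102  57  31  25  31  70 134 124 114 133]
 [ 52  50  50  74 114 134 129  77  53  55 111 127 119 135 135]
 [ 53  53  50  51  52  93 119 133 132 111 131 126 135 135 137]
 [ 50  60  49  50  52  48  67 107 126 131 124 118 136 133 133]
 [ 78 105  88  59  52  49  49  49  84 115 121 133 135 133 135]]
```

```bash
python3 - <<'E'
from h import *
np.set_printoptions(linewidth=200,suppress=True,precision=2)
s=load('scene0');t=load('top0')
print('nut',tri(s,(364.4,109.3),t,(165.6,237.4)),plane(s,(364.4,109.3),194),plane(t,(165.6,237.4),194))
def win(c,x0,y0,x1,y1,thr):
    g=cv2.cvtColor(c['color'],cv2.COLOR_RGB2GRAY)[y0:y1,x0:x1]
    m=(g<thr).astype(np.uint8);n,l,st,ce=cv2.connectedComponentsWithStats(m)
    i=1+np.argmax(st[1:,4]);mm=(l==i).astype(np.uint8)
    cs,_=cv2.findContours(mm,cv2.RETR_EXTERNAL,cv2.CHAIN_APPROX_NONE)
    r=cv2.minAreaRect(cs[0]);print(st[i],ce[i]+[x0,y0],r[1],cv2.boxPoints(r)+[x0,y0])
    return ce[i]+[x0,y0]
a=win(s,231,272,243,282,80);b=win(t,432,199,442,209,78)
print('window',tri(s,a,t,b))
h=tri(s,a,t,b)[0]
# orientation from top box
# stand corners
for k,(u,v) in {'t':[(327.5,235),(338.2,261.3),(439,188.3),(449.7,212.5)]}.items() if False else []: pass
P=[plane(t,p,60) for p in [(327.5,234.5),(338.2,260.8),(438.8,188),(449.7,212.5)]]
print(np.array(P)); print([np.linalg.norm(P[i]-P[j]) for i,j in((0,1),(2,3),(0,2),(1,3))], np.mean(P,0))
c=np.mean(P,0); d=(P[2]+P[3]-P[0]-P[1]);d/=np.linalg.norm(d)
for k in(-90,0,90): q=c+d*k;print(k,q,proj(t,q),proj(s,q))
for k in(-90,0,90):
  q=c+d*k+[0,0,79];print(k,q,proj(t,q),proj(s,q))
# stem foot
print('foot',plane(s,(242.5,304),60),plane(t,(426.5,207.5),60))
E
```

```text
nut (array([555.07, 223.35, 193.31]), np.float64(0.4600246166751063)) [555.77 222.47 194.  ] [554.85 223.02 194.  ]
[ 2  2  8  7 40] [236.53 276.57] (5.578319072723389, 6.790997505187988) [[232.65 274.59]
 [239.24 272.94]
 [240.59 278.35]
 [234.   280.  ]]
[ 1  1  8  8 44] [436.61 203.5 ] (6.260990142822266, 6.708203315734863) [[432.4 205.2]
 [435.4 199.2]
 [441.  202. ]
 [438.  208. ]]
window (array([ 610.71, -295.31,  138.72]), np.float64(0.46888985346194767))
[[ 558.52  -80.73   60.  ]
 [ 502.99 -101.58   60.  ]
 [ 651.09 -321.44   60.  ]
 [ 598.   -342.37   60.  ]]
[np.float64(59.3150588376059), np.float64(57.07035865693812), np.float64(257.8896925091775), np.float64(258.85306895734783)] [ 577.65 -211.53   60.  ]
-90 [ 544.98 -127.67   60.  ] [[350.04 240.37]] [[274.53 229.57]]
0 [ 577.65 -211.53   60.  ] [[389.21 223.75]] [[260.  262.3]]
90 [ 610.32 -295.39   60.  ] [[427.73 207.31]] [[242.65 301.36]]
-90 [ 544.98 -127.67  139.  ] [[352.96 239.23]] [[271.44 203.76]]
0 [ 577.65 -211.53  139.  ] [[395.17 221.31]] [[255.48 236.65]]
90 [ 610.32 -295.39  139.  ] [[436.61 203.6 ]] [[236.16 276.41]]
foot [ 613.84 -299.46   60.  ] [ 609.99 -292.71   60.  ]
```

```bash
python3 - <<'E'
from h import *
np.set_printoptions(linewidth=200,suppress=True,precision=2)
s=load('scene0');t=load('top0')
def win(c,x0,y0,x1,y1,thr,inv):
    g=cv2.cvtColor(c['color'],cv2.COLOR_RGB2GRAY)[y0:y1,x0:x1]
    g=cv2.resize(g,None,fx=8,fy=8,interpolation=cv2.INTER_CUBIC)
    m=(g<thr).astype(np.uint8);n,l,st,ce=cv2.connectedComponentsWithStats(m)
    i=l[l.shape[0]//2,l.shape[1]//2];cs,_=cv2.findContours((l==i).astype(np.uint8),cv2.RETR_EXTERNAL,cv2.CHAIN_APPROX_NONE)
    pts=(cs[0].reshape(-1,2)+.5)/8-.5+[x0,y0]
    w=np.array([plane(c,p,139)[:2] for p in pts]).astype(np.float32)
    r=cv2.minAreaRect(w);print(r)
    M=cv2.moments(w.reshape(-1,1,2));print('cen',M['m10']/M['m00'],M['m01']/M['m00'])
win(t,431,198,443,210,80,0);win(s,231,271,243,282,80,0)
from plant import bot
o=bot.get_obs();print(o['tool_pos'],np.degrees(o['tcp_rot']))
from scipy.spatial.transform import Rotation as Ro
print(Ro.from_euler('xyz',o['tcp_rot']).as_matrix())
E
```

```text
((610.6539306640625, -295.50360107421875), (13.42890739440918, 13.756536483764648), 58.0621223449707)
cen 610.7274181509922 -295.5811513618929
((610.795654296875, -294.9615783691406), (12.050619125366211, 12.602675437927246), 56.09327697753906)
cen 610.7620866181029 -295.1051892985709
[219.5  476.53 248.1 ] [-179.92   -0.01  155.26]
[[-0.91  0.42 -0.  ]
 [ 0.42  0.91 -0.  ]
 [ 0.   -0.   -1.  ]]
```

```bash
cat >> h.py <<'E'
from scipy.spatial.transform import Rotation as Ro
def rel(target,yaw_deg,cmd=None):
    """shift along tool axes and turn, from current pose (measured, or given commanded pos)"""
    from plant import bot
    o=bot.get_obs();R=Ro.from_euler('xyz',o['tcp_rot']).as_matrix()
    p=o['tool_pos'] if cmd is None else np.array(cmd)
    yaw=np.degrees(o['tcp_rot'][2]);turn=-(yaw_deg-yaw);turn=(turn+180)%360-180
    print('t %.2f'%o['time'],'pos',np.round(o['tool_pos'],2),'yaw %.2f'%yaw,'q',np.round(o['joint_positions'],3),'F',np.round(o['contact_force'],1),'M',np.round(o['moment'],3),'w %.1f'%o['grip_width'])
    print('shift',np.round(R.T@(np.array(target)-p),2),'turn %.2f'%turn)
E
python3 -c "
from h import *
rel([610.7,-295.3,220],147,[219.703,476.837,248.741])"
```

```text
t 0.10 pos [219.5  476.53 248.1 ] yaw 155.26 q [ 0.993  0.343  1.525  0.     1.275 -0.146] F [-0.4  0.   0.3] M [-0.006  0.017  0.044] w 91.7
shift [-678.26 -537.59   29.35] turn 8.26
```

Request:
{"name": "play_rows", "arguments": {"moves": [0,-10,-8,0,0,0,-30,-24,0,0,0,-60,-47,0,0,0,-91,-72,0,0,0,-122,-97,0,0,0,-154,-122,0,0,0,-186,-147,0,0,0,-218,-173,0,0]}}

```text
time: 0.77
tool_pos: [345.4, 226.1, 248.7]
tcp_rot: [-3.142, 0.0, 2.71]
contact_force: [0.2, 0.1, 0.1]
grip_width: 91.9
```

Request:
{"name": "play_rows", "arguments": {"moves": [0,-32,-25,0,0,0,-64,-50,0,0,0,-96,-76,0,0,0,-128,-101,0,0,0,-160,-127,0,0,0,-192,-152,0,0,0,-224,-177,0,0,0,-250,-198,0,0]}}

```text
time: 1.43
tool_pos: [489.7, -59.3, 248.6]
tcp_rot: [-3.141, 0.0, 2.708]
contact_force: [0.5, 1.0, -0.3]
grip_width: 91.8
```

```bash
python3 -c "
from h import *
rel([610.7,-295.3,220],147)"
```

```text
t 1.43 pos [489.68 -59.28 248.55] yaw 155.18 q [-0.276  0.284  1.608 -0.     1.249 -1.413] F [ 0.5  1.  -0.3] M [-0.016 -0.011 -0.027] w 91.8
shift [-208.91 -163.41   28.66] turn 8.18
```

Request:
{"name": "play_rows", "arguments": {"moves": [0,-30,-24,0,4,0,-61,-48,0,8.2,0,-92,-73,0,8.2,0,-123,-98,0,8.2,0,-154,-122,10,8.2,0,-185,-147,18,8.2,0,-204,-162,24,8.2,0,-210.3,-166.6,28,8.2]}}

```text
time: 2.1
tool_pos: [610.2, -299.6, 218.4]
tcp_rot: [-3.141, -0.002, 2.563]
contact_force: [-1.6, -0.3, -0.0]
grip_width: 91.7
```

Request:
{"name": "play_rows", "arguments": {"moves": [0,0,0,0,0,0,0,0,0,0,0,0,0,0,0]}}

```text
time: 2.35
tool_pos: [610.3, -294.1, 221.3]
tcp_rot: [3.141, -0.0, 2.568]
contact_force: [-0.1, 0.0, 0.9]
grip_width: 91.4
```

```bash
python3 - <<'E'
from h import *
from plant import bot
rel([610.7,-295.3,220],147)
for n in("scene","top"):
    c=bot.capture(n);np.savez(f"{n}1.npz",**c)
s=load('scene1');t=load('top1')
crop(s,190,180,100,135,4,'s1.png');crop(t,370,140,130,120,4,'t1.png')
a=cv2.imread('pics/s1.png');b=cv2.imread('pics/t1.png')
o=np.zeros((540,920,3),np.uint8);o[:540,:400]=a;o[:480,400:]=b;cv2.imwrite('pics/st1.png',cv2.resize(o,(800,470)))
E
```

```text
t 2.35 pos [ 610.34 -294.05  221.33] yaw 147.11 q [-0.562  0.65   1.086  0.     1.406 -1.559] F [-0.1  0.   0.9] M [-0.033 -0.035  0.073] w 91.4
shift [-0.98 -0.85  1.33] turn 0.11
```

View pics/st1.png

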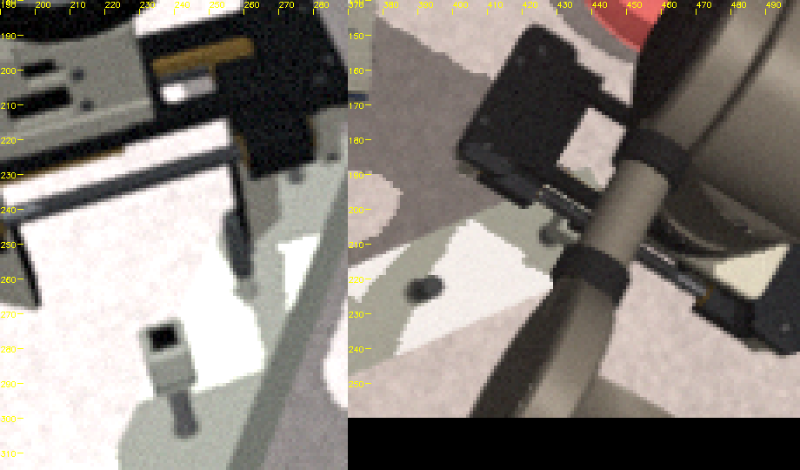

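Request:
{"name": "play_rows", "arguments": {"moves": [0,-0.5,-0.5,20,0,0,-0.5,-0.5,45,0,0,-0.5,-0.5,65,0,0,-0.5,-0.5,80,0,0,-0.5,-0.5,90,0,0,-0.5,-0.5,93,0,0,-0.5,-0.5,93,0,0,-0.5,-0.5,93,0]}}

```text
time: 3.12
tool_pos: [611.4, -296.0, 129.0]
tcp_rot: [3.141, 0.002, 2.567]
contact_force: [0.7, 0.5, 1.3]
grip_width: 91.8
```

```bash
python3 - <<'E'
from h import *
from plant import bot
rel([610.7,-295.3,127],147)
c=bot.capture('scene');np.savez("scene2.npz",**c)
crop(c,190,200,110,110,5,'s2.png')
E
```

```text
t 3.12 pos [ 611.44 -295.95  129.02] yaw 147.09 q [-0.564  0.724  1.206  0.     1.21  -1.56 ] F [0.7 0.5 1.3] M [-0.087 -0.025 -0.008] w 91.8
shift [0.98 0.15 2.02] turn 0.09
```

View pics/s2.png

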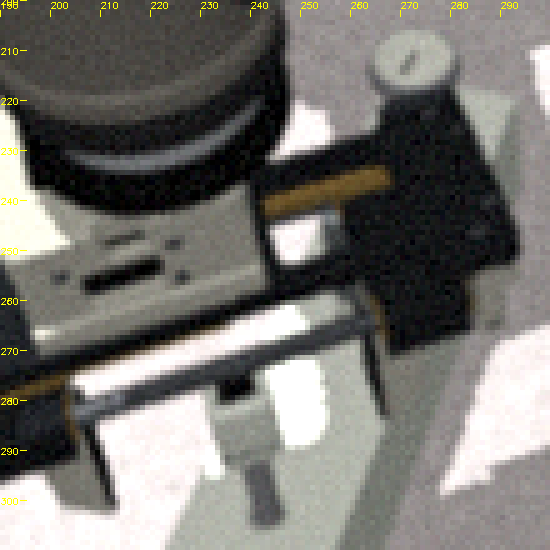

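Request:
{"name": "play_rows", "arguments": {"moves": [255,0,0,1.5,0,255,0,0,1.5,0,255,0,0,1.5,0,255,0,0,1.5,0,255,0,0,1.5,0,255,0,0,1.5,0,255,0,0,1.5,0,255,0,0,1.5,0]}}

```text
time: 3.83
tool_pos: [610.9, -296.0, 126.2]
tcp_rot: [3.142, -0.0, 2.567]
contact_force: [0.2, 0.7, 0.1]
grip_width: 43.3
```

```bash
python3 -c "
from h import *
rel([610.7,-295.3,127],147)"
```

```text
t 3.83 pos [ 610.9  -296.    126.18] yaw 147.06 q [-0.564  0.727  1.208  0.     1.206 -1.56 ] F [0.2 0.7 0.1] M [-0.021  0.022  0.036] w 43.3
shift [ 0.55  0.48 -0.82] turn 0.06
```

Request:
{"name": "play_rows", "arguments": {"moves": [255,0,0,0,0,255,0,0,0,0,255,0,0,0,0,255,0,0,0,0,255,0,0,0,0,255,0,0,0,0]}}

```text
time: 4.33
tool_pos: [610.9, -296.0, 126.2]
tcp_rot: [3.141, 0.0, 2.567]
contact_force: [0.2, 1.1, -0.5]
grip_width: 21.4
```

```bash
python3 -c "
from h import *
rel([610.7,-295.3,127],147)"
```

```text
t 4.33 pos [ 610.93 -295.96  126.2 ] yaw 147.06 q [-0.564  0.727  1.208  0.     1.206 -1.56 ] F [ 0.2  1.1 -0.5] M [ 0.    -0.013 -0.057] w 21.4
shift [ 0.55  0.43 -0.8 ] turn 0.06
```

Request:
{"name": "play_rows", "arguments": {"moves": [255,0,0,-5,0,255,0,0,-15,0,255,0,0,-35,0,255,0,0,-60,0,255,0,0,-85,0,255,0,0,-105,0,255,0,0,-115,0,255,0,0,-118,0]}}

```text
time: 5.0
tool_pos: [611.6, -296.4, 247.3]
tcp_rot: [3.141, 0.005, 2.567]
contact_force: [-0.2, 0.6, -1.9]
grip_width: 21.7
```

```bash
python3 - <<'E'
from h import *
from plant import bot
rel([555.1,223.3,326],147)
c=bot.capture('scene');np.savez("scene3.npz",**c)
crop(c,180,130,120,110,5,'s3.png')
E
```

```text
t 5.00 pos [ 611.56 -296.38  247.32] yaw 147.06 q [-0.564  0.638  1.039  0.     1.46  -1.56 ] F [-0.2  0.6 -1.9] M [-0.009 -0.011  0.05 ] w 21.7
shift [329.59 405.45 -80.18] turn 0.06
```

View pics/s3.png

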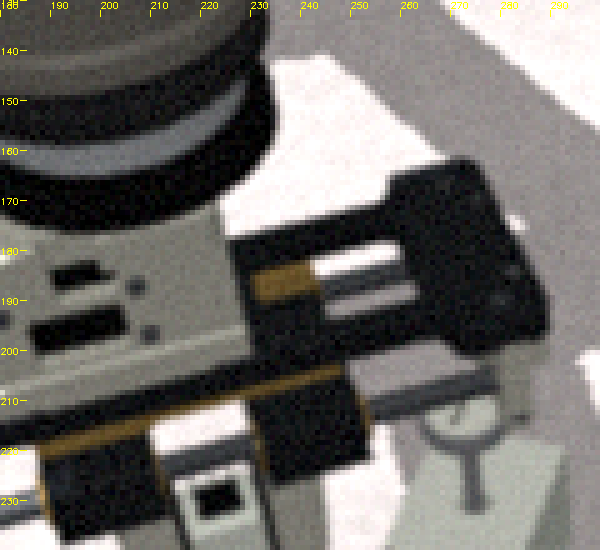

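Request:
{"name": "play_rows", "arguments": {"moves": [255,0,0,-25,0,255,8,10,-50,0,255,25,31,-70,0,255,48,59,-80,0,255,73,90,-80,0,255,98,121,-80,0,255,123,152,-80,0,255,148,182,-80,0]}}

```text
time: 5.72
tool_pos: [584.6, -60.9, 322.5]
tcp_rot: [-3.141, -0.003, 2.566]
contact_force: [1.1, 0.2, -0.9]
grip_width: 21.9
```

Request:
{"name": "play_rows", "arguments": {"moves": [255,25,31,0,0,255,50,62,0,0,255,75,92,0,0,255,100,123,0,0,255,125,154,0,0,255,148,182,0,0,255,160,197,0,0,255,165,203,0,0]}}

```text
time: 6.38
tool_pos: [556.3, 200.5, 322.4]
tcp_rot: [-3.14, -0.003, 2.57]
contact_force: [-0.1, -0.4, -0.7]
grip_width: 21.7
```

Request:
{"name": "play_rows", "arguments": {"moves": [255,5,6,0,0,255,10,12,0,0,255,13,16,0,0,255,13,16,0,0,255,13,16,0,0]}}

```text
time: 6.8
tool_pos: [555.6, 217.1, 324.1]
tcp_rot: [-3.141, 0.0, 2.566]
contact_force: [-0.2, -0.1, -0.8]
grip_width: 22.0
```

```bash
python3 - <<'E'
from h import *
from plant import bot
rel([555.1,223.3,326],147)
c=bot.capture('scene');np.savez("scene4.npz",**c)
crop(c,310,30,110,110,5,'s4.png')
c=bot.capture('top');np.savez("top4.npz",**c)
crop(c,110,180,120,120,5,'t4.png')
E
```

```text
t 6.80 pos [555.6 217.1 324.1] yaw 147.02 q [ 0.244  0.437  1.173 -0.     1.532 -0.751] F [-0.2 -0.1 -0.8] M [-0.009 -0.01   0.026] w 22.0
shift [ 3.79  4.93 -1.91] turn 0.02
```

View pics/s4.png

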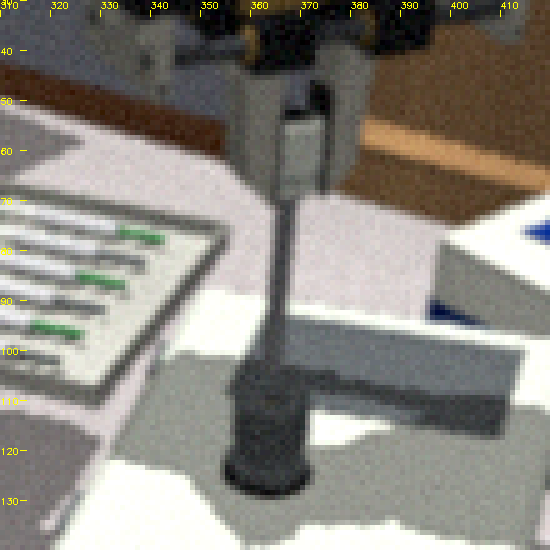

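View pics/t4.png

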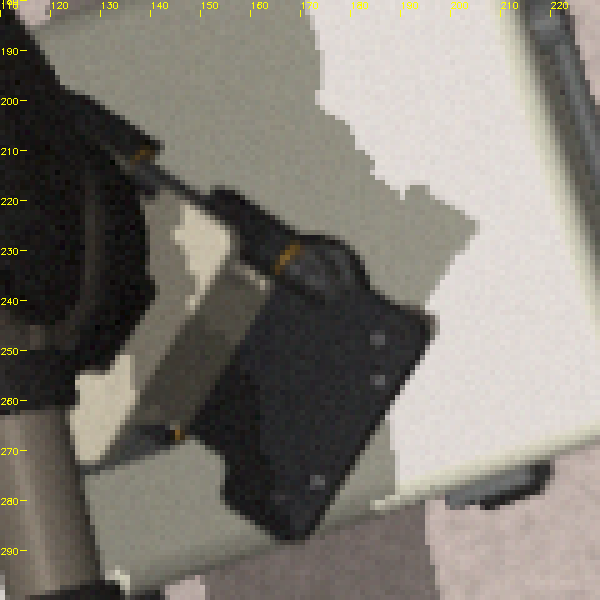

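```bash
cat > stem.py <<'E'
from h import *
def stemline(c,tcp,z0,z1,show=True):
    """dark stem vs background: per image row, subpixel centre of the stem near predicted vertical line"""
    g=cv2.cvtColor(c['color'],cv2.COLOR_RGB2GRAY).astype(float)
    out=[]
    p0,p1=proj(c,[[*tcp[:2],z0],[*tcp[:2],z1]])
    for v in range(int(np.ceil(p0[1])),int(p1[1])+1):
        u=p0[0]+(p1[0]-p0[0])*(v-p0[1])/(p1[1]-p0[1])
        x=np.arange(int(round(u))-7,int(round(u))+8);r=g[v,x]
        bg=np.minimum(np.median(r[:4]),np.median(r[-4:]))
        w=np.clip(bg-10-r,0,None);
        if w.sum()<20: continue
        out.append((v,u,(w*x).sum()/w.sum(),(w/w.max()).sum(),r.astype(int)))
    return out
E
python3 - <<'E'
from stem import *
c=load('scene4');tcp=np.array([555.6,217.1,324.1])
for v,u,x,w,r in stemline(c,tcp,298,213): print(v,'%.2f %.2f d %.2f w %.1f'%(u,x,x-u,w),r)
W=c['world_to_cam'];print(-W[:3,:3].T@W[:3,3])
E
```

```text
70 367.20 366.07 d -1.14 w 5.5 [136 136 118  91  59  48  47  48  52  87 119 129 137 133 129]
71 367.11 366.41 d -0.70 w 4.6 [138 137 137 115  90  58  42  44  54  90 128 137 139 136 135]
72 367.01 366.63 d -0.38 w 3.7 [142 140 144 137 110  73  55  41  61 104 133 137 139 136 135]
73 366.91 366.57 d -0.34 w 3.8 [135 140 137 139 115  67  44  49  62 109 132 132 137 133 137]
74 366.81 366.47 d -0.34 w 3.9 [141 137 143 133 105  65  46  44  66 109 135 137 131 138 137]
75 366.71 366.41 d -0.31 w 3.8 [139 136 137 135 103  61  43  41  72 109 136 131 139 137 135]
76 366.61 366.34 d -0.27 w 3.8 [137 143 144 134 102  59  43  48  71 114 134 132 134 138 140]
77 366.52 366.28 d -0.23 w 3.8 [139 139 140 136 103  60  46  52  77 119 143 144 140 143 135]
78 366.42 366.11 d -0.30 w 3.7 [135 138 140 138 134  95  54  42  54  86 122 141 138 143 139]
79 366.32 366.01 d -0.31 w 3.3 [142 134 134 141 136  97  56  38  56  96 134 142 141 147 140]
80 366.22 366.00 d -0.23 w 3.7 [137 141 136 144 133  91  51  45  56  92 127 144 141 139 140]
81 366.12 365.85 d -0.28 w 3.8 [142 141 146 142 126  83  50  45  62  95 131 1
[... 1299 characters left out ...]
  73  73  68  73]
96 364.65 364.27 d -0.38 w 3.3 [179 174 155 106  68  46  47  48  55  70  73  71  76  73  75]
97 364.55 364.20 d -0.35 w 3.7 [173 166 131  91  61  47  51  48  54  66  82  75  79  72  78]
98 364.45 363.99 d -0.47 w 3.8 [175 176 152 115  77  57  48  47  55  54  68  77  80  79  73]
99 364.36 363.95 d -0.41 w 3.3 [179 167 134  93  73  59  50  47  51  60  72  71  76  77  75]
100 364.26 364.11 d -0.15 w 3.4 [170 149 106  72  69  61  47  51  50  56  69  75  74  77  78]
101 364.16 363.26 d -0.89 w 3.5 [138 111  66  57  66  58  42  47  52  61  69  77  79  77  71]
102 364.06 361.25 d -2.81 w 2.9 [97 69 43 47 41 45 48 45 47 62 69 72 68 76 78]
[ 927.3449313  -507.559118    660.26459011]
```

Request:
{"name": "play_rows", "arguments": {"moves": [255,1.5,2,-1,7,255,3,4,-1,14,255,3.8,4.9,-1,21,255,3.8,4.9,-1,28,255,3.8,4.9,-1,35,255,3.8,4.9,-1,42,255,3.8,4.9,-1,49,255,3.8,4.9,-1,56]}}

```text
time: 7.57
tool_pos: [555.0, 223.2, 325.3]
tcp_rot: [3.141, 0.0, 1.582]
contact_force: [0.3, -0.7, -1.3]
grip_width: 21.5
```

Request:
{"name": "play_rows", "arguments": {"moves": [255,0,0,0,7,255,0,0,0,14,255,0,0,0,21,255,0,0,0,28,255,0,0,0,34,255,0,0,0,34,255,0,0,0,34]}}

```text
time: 8.15
tool_pos: [555.0, 223.5, 325.3]
tcp_rot: [3.141, -0.0, 0.998]
contact_force: [0.7, -0.6, -1.3]
grip_width: 22.0
```

```bash
python3 - <<'E'
from stem import *
from plant import bot
rel([555.1,223.3,326],57)
c=bot.capture('scene');np.savez("scene5.npz",**c)
o=bot.get_obs();tcp=o['tool_pos'];print(tcp)
for v,u,x,w,r in stemline(c,tcp,298,213): print(v,'%.2f %.2f d %.2f w %.1f'%(u,x,x-u,w))
crop(c,310,30,110,110,5,'s5.png')
E
```

```text
t 8.15 pos [554.98 223.45 325.3 ] yaw 57.20 q [ 0.255  0.44   1.165 -0.     1.536  0.827] F [ 0.7 -0.6 -1.3] M [-0.093  0.145 -0.006] w 22.0
shift [-0.06  0.19 -0.7 ] turn 0.20
[554.93915012 223.57055563 325.29407681]
69 368.34 368.48 d 0.14 w 3.9
70 368.24 367.91 d -0.33 w 3.4
71 368.14 367.64 d -0.50 w 3.7
72 368.04 367.64 d -0.40 w 3.5
73 367.94 367.49 d -0.45 w 3.8
74 367.84 367.45 d -0.39 w 3.8
75 367.74 367.45 d -0.29 w 4.0
76 367.64 367.27 d -0.37 w 4.0
77 367.54 367.23 d -0.31 w 3.7
78 367.44 366.98 d -0.46 w 3.5
79 367.34 367.01 d -0.33 w 3.6
80 367.24 366.91 d -0.33 w 3.6
81 367.14 366.70 d -0.44 w 3.6
82 367.04 366.69 d -0.35 w 3.5
83 366.94 366.65 d -0.29 w 3.7
84 366.84 366.50 d -0.33 w 3.6
85 366.74 366.41 d -0.33 w 3.7
86 366.64 366.35 d -0.28 w 3.9
87 366.54 366.20 d -0.34 w 3.7
88 366.44 366.16 d -0.28 w 3.6
89 366.34 366.08 d -0.26 w 3.2
90 366.24 366.04 d -0.19 w 3.3
91 366.14 365.95 d -0.19 w 3.5
92 366.04 365.49 d -0.54 w 4.1
93 365.94 365.71 d -0.22 w 5.0
94 365.84 365.59 d -0.25 w 3.8
95 365.74 365.83 d 0.10 w 2.7
96 365.64 365.25 d -0.39 w 3.8
97 365.53 365.30 d -0.23 w 3.6
98 365.43 365.19 d -0.24 w 3.3
99 365.33 364.84 d -0.49 w 2.7
100 365.23 364.49 d -0.74 w 4.0
```

View pics/s5.png

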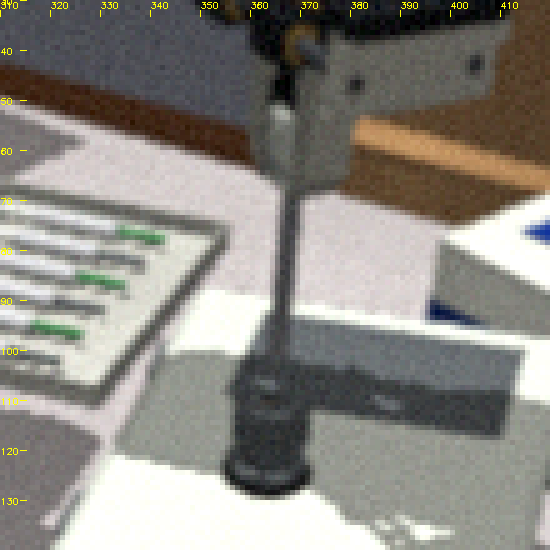

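Request:
{"name": "play_rows", "arguments": {"moves": [255,0,0,5,0,255,0,0,11,0,255,0,0,15,0,255,0,0,16,0,255,0,0,16,0]}}

```text
time: 8.62
tool_pos: [554.6, 223.9, 308.4]
tcp_rot: [-3.141, 0.001, 0.996]
contact_force: [0.1, 0.1, -2.0]
grip_width: 22.2
```

```bash
python3 - <<'E'
from stem import *
from plant import bot
rel([555.1,223.3,309],57)
c=bot.capture('scene');np.savez("scene6.npz",**c)
o=bot.get_obs();tcp=o['tool_pos'];print(tcp)
np.set_printoptions(linewidth=200)
for v,u,x,w,r in stemline(c,tcp,285,195): print(v,'%.2f %.2f d %.2f w %.1f'%(u,x,x-u,w),r)
print(proj(c,[[*tcp[:2],194],[*tcp[:2],tcp[2]-111.2]]))
crop(c,340,75,50,50,10,'s6.png')
E
```

```text
t 8.62 pos [554.6  223.95 308.43] yaw 57.09 q [0.256 0.447 1.2   0.    1.497 0.83 ] F [ 0.1  0.1 -2. ] M [-0.092  0.11  -0.008] w 22.2
shift [-0.27  0.77 -0.57] turn 0.09
[554.75784032 223.98753346 308.92034707]
75 367.75 368.58 d 0.83 w 3.7 [141 139 140 121  90  59  52  45  49  55  63  59  71  80 108]
76 367.65 367.80 d 0.15 w 4.3 [141 136 145 137  99  54  46  44  59  87  95 106 115 123 134]
77 367.55 367.10 d -0.45 w 3.6 [136 138 139 137 100  55  45  54  92 123 133 138 136 138 139]
78 367.45 367.02 d -0.43 w 3.4 [142 133 133 140 138 101  54  43  57  97 130 144 141 139 141]
79 367.35 366.94 d -0.42 w 3.6 [137 138 140 141 137  92  50  42  48 103 131 141 139 141 145]
80 367.25 366.77 d -0.48 w 3.7 [137 142 139 142 127  80  52  46  58 108 142 142 142 142 143]
81 367.15 366.65 d -0.50 w 3.5 [142 138 143 140 125  79  48  43  62 117 146 146 144 143 142]
82 367.05 366.64 d -0.41 w 3.7 [143 144 146 139 122  79  44  41  63 113 138 140 143 143 144]
83 366.95 366.44 d -0.51 w 3.5 [142 141 148 140 110  71  49  39  73 119 137 141 142 143 145]
84 366.85 366.47 d -0.38 w 3.8 [136 143 147 144 114  
[... 887 characters left out ...]
365.49 d -0.36 w 3.7 [175 177 151 112  68  40  48  41  50  64  72  76  80  83  92]
95 365.75 365.36 d -0.39 w 3.1 [178 169 135  90  60  50  49  43  53  63  71  79  71  68  76]
96 365.65 364.97 d -0.67 w 3.6 [174 154 110  80  56  45  49  47  56  72  76  78  75  74  76]
97 365.55 364.91 d -0.64 w 3.5 [167 135  94  73  59  46  47  46  62  74  76  74  78  77  72]
98 365.45 365.08 d -0.37 w 2.9 [177 157 108  74  75  63  47  46  49  60  68  73  73  74  72]
99 365.35 364.73 d -0.62 w 2.8 [168 130  86  77  70  58  42  50  46  65  72  76  74  72  75]
100 365.25 364.64 d -0.61 w 3.8 [143  99  66  66  68  53  49  50  50  64  76  77  75  68  79]
[[364.35175546 108.92422338]
 [364.48542568 107.58830452]]
```

View pics/s6.png

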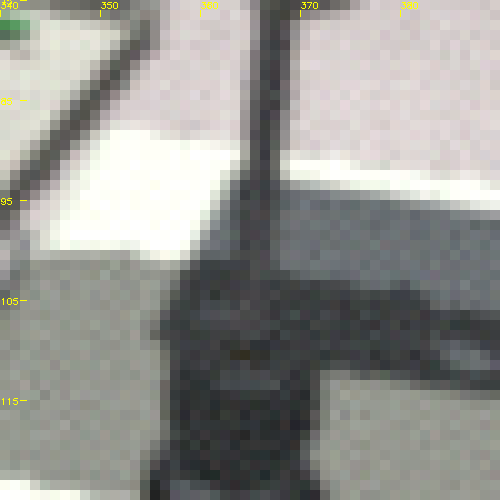

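Request:
{"name": "play_rows", "arguments": {"moves": [255,0.6,1.0,0,0,255,0.6,1.0,1,0,255,0.6,1.0,2,0,255,0.6,1.0,3,0,255,0.6,1.0,4,0,255,0.6,1.0,4,0]}}

```text
time: 9.17
tool_pos: [555.9, 223.9, 305.0]
tcp_rot: [-3.141, 0.0, 0.996]
contact_force: [-0.9, -0.3, -0.5]
grip_width: 21.7
```

```bash
python3 -c "
from h import *
rel([555.9,223.8,300],57)"
```

```text
t 9.17 pos [555.9  223.91 304.98] yaw 57.06 q [0.255 0.45  1.204 0.    1.488 0.83 ] F [-0.9 -0.3 -0.5] M [-0.098  0.073 -0.008] w 21.7
shift [-0.09  0.06  4.98] turn 0.06
```

Request:
{"name": "play_rows", "arguments": {"moves": [255,0,0,1,0,255,0,0,2,0,255,0,0,2,0]}}

```text
time: 9.42
tool_pos: [555.9, 223.9, 303.0]
tcp_rot: [-3.141, 0.0, 0.996]
contact_force: [0.4, -0.1, -1.0]
grip_width: 22.2
```

Request:
{"name": "play_rows", "arguments": {"moves": [255,0,0,1,0,255,0,0,2,0,255,0,0,2,0]}}

```text
time: 9.67
tool_pos: [555.9, 223.9, 301.0]
tcp_rot: [-3.141, 0.0, 0.996]
contact_force: [-1.0, -0.5, -0.8]
grip_width: 21.9
```

```bash
python3 -c "
from h import *
rel([555.9,223.8,300],57)"
```

```text
t 9.67 pos [555.94 223.92 300.96] yaw 57.06 q [0.255 0.451 1.212 0.    1.479 0.83 ] F [-1.  -0.5 -0.8] M [-0.136  0.085 -0.048] w 21.9
shift [-0.12  0.03  0.96] turn 0.06
```

Request:
{"name": "play_rows", "arguments": {"moves": [255,0,0,1.5,0,255,0,0,3,0,255,0,0,4.5,0,255,0,0,6,0,255,0,0,6,0]}}

```text
time: 10.08
tool_pos: [555.9, 223.9, 294.8]
tcp_rot: [-3.141, 0.0, 0.996]
contact_force: [-0.1, 0.0, -1.3]
grip_width: 21.6
```

```bash
python3 - <<'E'
from stem import *
from plant import bot
rel([555.9,223.8,294],57)
c=bot.capture('scene');np.savez("scene7.npz",**c)
crop(c,335,60,60,65,9,'s7.png')
E
```

```text
t 10.08 pos [555.88 223.9  294.76] yaw 57.06 q [0.255 0.454 1.224 0.    1.464 0.83 ] F [-0.1  0.  -1.3] M [-0.07   0.096  0.003] w 21.6
shift [-0.07  0.07  0.76] turn 0.06
```

View pics/s7.png

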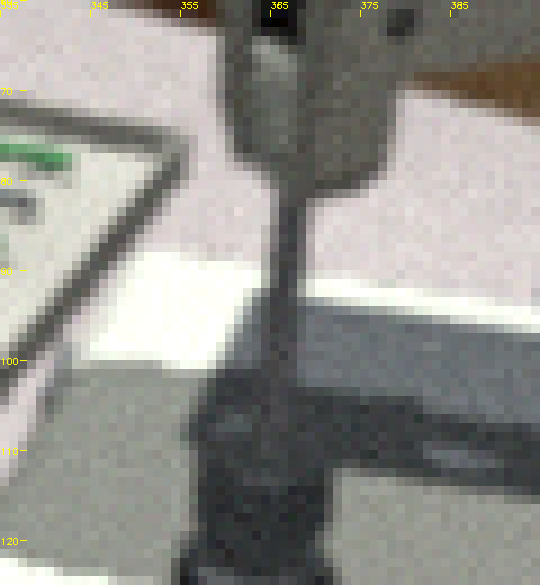

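Request:
{"name": "play_rows", "arguments": {"moves": [255,0,0,1.5,0,255,0,0,3.5,0,255,0,0,5.5,0,255,0,0,7.5,0,255,0,0,9.5,0,255,0,0,11,0,255,0,0,12,0,255,0,0,12,0]}}

```text
time: 10.8
tool_pos: [555.9, 223.9, 282.9]
tcp_rot: [-3.141, 0.0, 0.996]
contact_force: [-1.2, -0.6, -1.0]
grip_width: 21.7
```

Request:
{"name": "play_rows", "arguments": {"moves": [255,0,0,1.5,0,255,0,0,3.5,0,255,0,0,5.5,0,255,0,0,7.5,0,255,0,0,9,0,255,0,0,10,0,255,0,0,10,0]}}

```text
time: 11.38
tool_pos: [555.9, 223.9, 272.9]
tcp_rot: [-3.141, 0.0, 0.996]
contact_force: [0.4, -1.0, -0.7]
grip_width: 21.7
```

```bash
python3 -c "
from h import *
rel([555.9,223.8,264],57)"
```

```text
t 11.38 pos [555.93 223.92 272.9 ] yaw 57.06 q [0.255 0.465 1.265 0.    1.412 0.83 ] F [ 0.4 -1.  -0.7] M [-0.133  0.11  -0.014] w 21.7
shift [-0.11  0.04  8.9 ] turn 0.06
```

Request:
{"name": "play_rows", "arguments": {"moves": [255,0,0,1,0,255,0,0,2.5,0,255,0,0,4,0,255,0,0,5.5,0,255,0,0,7,0,255,0,0,8.5,0,255,0,0,10,0]}}

```text
time: 11.97
tool_pos: [555.9, 224.0, 263.1]
tcp_rot: [-3.141, 0.0, 0.996]
contact_force: [-1.2, -0.1, 2.0]
grip_width: 21.5
```

```bash
python3 -c "
from h import *
rel([555.9,223.8,264],57)"
```

```text
t 11.97 pos [555.88 223.96 263.07] yaw 57.06 q [0.255 0.471 1.283 0.    1.388 0.83 ] F [-1.2 -0.1  2. ] M [-0.054  0.507 -0.011] w 21.5
shift [-0.12  0.11 -0.93] turn 0.06
```

Request:
{"name": "play_rows", "arguments": {"moves": [255,0,0,2,0,255,0,0,4,0,255,0,0,6,0,255,0,0,8,0,255,0,0,10,0,255,0,0,12,0,255,0,0,14,0,255,0,0,16,0]}}

```text
time: 12.63
tool_pos: [556.0, 224.0, 247.0]
tcp_rot: [-3.142, -0.0, 0.996]
contact_force: [-2.2, -0.0, 1.2]
grip_width: 22.1
```

Request:
{"name": "play_rows", "arguments": {"moves": [255,0,0,2,0,255,0,0,4,0,255,0,0,6,0,255,0,0,8,0,255,0,0,10,0,255,0,0,12,0,255,0,0,14,0,255,0,0,16,0]}}

```text
time: 13.3
tool_pos: [556.0, 224.0, 231.1]
tcp_rot: [3.142, -0.0, 0.996]
contact_force: [-1.4, 0.3, 1.2]
grip_width: 21.8
```

```bash
python3 -c "
from h import *
rel([555.9,223.8,221],57)"
```

```text
t 13.30 pos [556.03 223.96 231.06] yaw 57.06 q [0.255 0.492 1.336 0.    1.313 0.83 ] F [-1.4  0.3  1.2] M [-0.073  0.56   0.03 ] w 21.8
shift [-0.21 -0.03 10.06] turn 0.06
```

Request:
{"name": "play_rows", "arguments": {"moves": [255,0,0,1.5,0,255,0,0,3,0,255,0,0,4.5,0,255,0,0,6,0,255,0,0,7,0,255,0,0,7,0]}}

```text
time: 13.8
tool_pos: [556.0, 223.9, 223.8]
tcp_rot: [-3.141, 0.0, 0.996]
contact_force: [-0.6, 1.0, -1.8]
grip_width: 21.8
```

Request:
{"name": "play_rows", "arguments": {"moves": [255,0,0,0.5,0,255,0,0,1,0,255,0,0,1,0]}}

```text
time: 14.05
tool_pos: [556.0, 224.0, 223.1]
tcp_rot: [-3.142, -0.0, 0.996]
contact_force: [-1.8, -0.0, 0.1]
grip_width: 21.3
```

Request:
{"name": "play_rows", "arguments": {"moves": [255,0,0,0.5,0,255,0,0,1,0,255,0,0,1,0]}}

```text
time: 14.3
tool_pos: [556.0, 224.0, 222.1]
tcp_rot: [-3.142, -0.0, 0.996]
contact_force: [-1.2, -0.4, -0.4]
grip_width: 21.7
```

Request:
{"name": "play_rows", "arguments": {"moves": [255,0,0,0.5,0,255,0,0,1,0]}}

```text
time: 14.47
tool_pos: [556.0, 224.0, 221.3]
tcp_rot: [3.142, -0.0, 0.996]
contact_force: [-1.2, -0.8, 1.2]
grip_width: 21.9
```

Request:
{"name": "play_rows", "arguments": {"moves": [255,0,0,0.4,0,255,0,0,0.7,0]}}

```text
time: 14.63
tool_pos: [556.1, 224.0, 221.1]
tcp_rot: [3.141, -0.001, 0.996]
contact_force: [-3.0, -0.3, 5.5]
grip_width: 21.9
```

Request:
{"name": "play_rows", "arguments": {"moves": [255,0,0,0.4,0,255,0,0,0.7,0]}}

```text
time: 14.8
tool_pos: [556.1, 224.0, 221.0]
tcp_rot: [3.141, -0.001, 0.996]
contact_force: [-2.9, -1.0, 8.6]
grip_width: 21.9
```

Request:
{"name": "play_rows", "arguments": {"moves": [255,0,0,0.4,0,255,0,0,0.8,0,255,0,0,0.8,0]}}

```text
time: 15.05
tool_pos: [556.2, 224.0, 220.9]
tcp_rot: [3.14, -0.002, 0.996]
contact_force: [-4.1, -1.5, 11.0]
grip_width: 21.7
```

```bash
python3 - <<'E'
from stem import *
from plant import bot
rel([555.9,223.8,221],57)
c=bot.capture('scene');np.savez("scene8.npz",**c)
crop(c,335,60,60,65,9,'s8.png')
E
```

```text
t 15.05 pos [556.17 224.03 220.94] yaw 57.06 q [0.255 0.499 1.353 0.    1.287 0.83 ] F [-4.1 -1.5 11. ] M [-0.182  1.268  0.016] w 21.7
shift [-0.34 -0.1  -0.06] turn 0.06
```

View pics/s8.png

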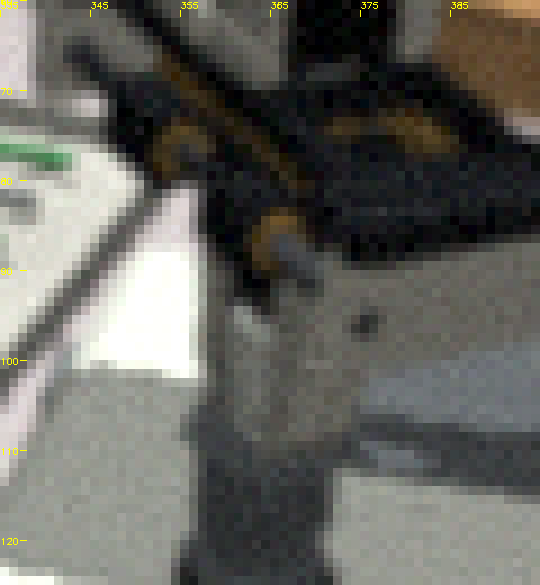

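Request:
{"name": "play_rows", "arguments": {"moves": [255,0,0,-0.5,0,255,0,0,-1,0,140,0,0,-1,0,60,0,0,-1,0,0,0,0,-1,0,0,0,0,-1,0,0,0,0,-1,0,0,0,0,-1,0]}}

```text
time: 15.77
tool_pos: [556.1, 223.9, 219.8]
tcp_rot: [-3.142, 0.0, 0.996]
contact_force: [-0.4, 0.2, -0.5]
grip_width: 57.3
```

```bash
python3 -c "
from h import *
rel([556,223.9,221],57)"
```

```text
t 15.77 pos [556.08 223.93 219.84] yaw 57.06 q [ 0.255  0.501  1.353 -0.     1.287  0.83 ] F [-0.4  0.2 -0.5] M [-0.131  0.037 -0.021] w 57.3
shift [-0.07 -0.05 -1.16] turn 0.06
```

Request:
{"name": "play_rows", "arguments": {"moves": [0,0,0,-2,0,0,0,0,-2,-7,0,0,0,-2,-14,0,0,0,-2,-21,0,0,0,-2,-28,0,0,0,-2,-35,0,0,0,-2,-42,0,0,0,-2,-49]}}

```text
time: 16.43
tool_pos: [556.1, 224.0, 222.2]
tcp_rot: [3.141, -0.0, 1.857]
contact_force: [0.0, 0.1, 0.6]
grip_width: 91.3
```

Request:
{"name": "play_rows", "arguments": {"moves": [0,0,0,0,-7,0,0,0,0,-14,0,0,0,0,-21,0,0,0,0,-28,0,0,0,0,-35,0,0,0,0,-42,0,0,0,0,-49,0,0,0,0,-55]}}

```text
time: 17.1
tool_pos: [556.1, 224.0, 222.2]
tcp_rot: [3.141, 0.0, 2.817]
contact_force: [-0.4, 0.1, 0.2]
grip_width: 92.0
```

Request:
{"name": "play_rows", "arguments": {"moves": [0,0,0,0,-7,0,0,0,0,-14,0,0,0,0,-21,0,0,0,0,-28,0,0,0,0,-35,0,0,0,0,-36,0,0,0,0,-36,0,0,0,0,-36]}}

```text
time: 17.77
tool_pos: [556.0, 224.0, 222.1]
tcp_rot: [3.142, 0.0, -2.847]
contact_force: [0.3, 0.5, 0.4]
grip_width: 91.6
```

```bash
python3 - <<'E'
from h import *
from plant import bot
rel([556,223.9,198.5],-163)
c=bot.capture('scene');np.savez("scene9.npz",**c)
crop(c,315,50,100,90,7,'s9.png')
E
```

```text
t 17.77 pos [556.03 223.96 222.11] yaw -163.13 q [ 0.255  0.499  1.35   0.     1.292 -1.61 ] F [0.3 0.5 0.4] M [0.011 0.11  0.018] w 91.6
shift [ 0.05 -0.05 23.61] turn -0.13
```

View pics/s9.png

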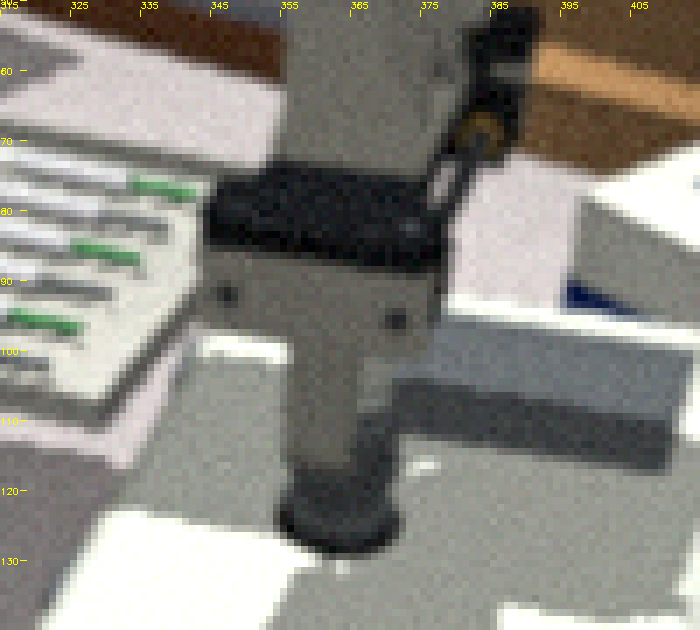

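Request:
{"name": "play_rows", "arguments": {"moves": [0,0,0,5,0,0,0,0,10,0,0,0,0,14,0,0,0,0,17,0,0,0,0,18,0,0,0,0,18,0]}}

```text
time: 18.32
tool_pos: [555.8, 223.9, 203.5]
tcp_rot: [3.141, -0.001, -2.844]
contact_force: [-0.1, -0.1, -0.7]
grip_width: 91.8
```

Request:
{"name": "play_rows", "arguments": {"moves": [0,0,0,1,0,0,0,0,2,0,0,0,0,3,0,0,0,0,4,0,0,0,0,5,0,0,0,0,5,0]}}

```text
time: 18.82
tool_pos: [555.9, 223.9, 198.8]
tcp_rot: [3.142, -0.0, -2.844]
contact_force: [-0.3, 0.3, -0.4]
grip_width: 92.1
```

```bash
python3 - <<'E'
from h import *
from plant import bot
rel([556,223.9,198.5],-163)
c=bot.capture('scene');np.savez("scene10.npz",**c)
crop(c,315,60,100,80,7,'s10.png')
E
```

```text
t 18.82 pos [555.91 223.95 198.84] yaw -162.94 q [ 0.255  0.518  1.384  0.     1.239 -1.613] F [-0.3  0.3 -0.4] M [ 0.051  0.065 -0.   ] w 92.1
shift [-0.07 -0.07  0.34] turn 0.06
```

View pics/s10.png

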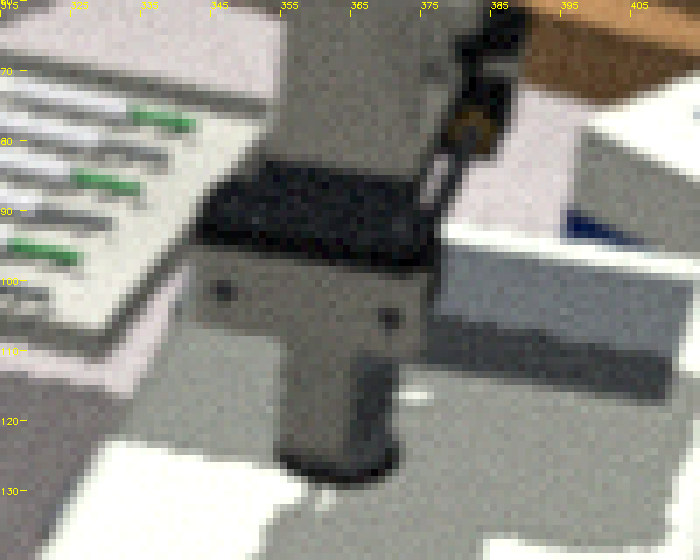

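Request:
{"name": "play_rows", "arguments": {"moves": [255,0,0,0,0,255,0,0,0,0,255,0,0,0,0,255,0,0,0,0,255,0,0,0,0,255,0,0,0,0,255,0,0,0,0,255,0,0,0,0]}}

```text
time: 19.53
tool_pos: [556.0, 224.0, 199.0]
tcp_rot: [3.142, 0.0, -2.844]
contact_force: [-0.2, -0.1, -0.2]
grip_width: 43.0
```

Request:
{"name": "play_rows", "arguments": {"moves": [255,0,0,0,0,255,0,0,0,0,255,0,0,0,0,255,0,0,0,0]}}

```text
time: 19.87
tool_pos: [556.0, 224.0, 199.0]
tcp_rot: [3.141, 0.0, -2.844]
contact_force: [0.4, 1.7, -0.1]
grip_width: 38.0
```

```bash
python3 -c "
from h import *
rel([556,223.9,198.5],-163)"
```

```text
t 19.87 pos [555.98 224.04 199.03] yaw -162.93 q [ 0.255  0.518  1.384  0.     1.239 -1.614] F [ 0.4  1.7 -0.1] M [0.222 0.017 0.086] w 38.0
shift [ 0.02 -0.14  0.53] turn 0.07
```

Gripped at 38.0 mm, the nut's diameter. Now I'll turn it clockwise (+z of the tool) and check the torque as I go.

Request:
{"name": "play_rows", "arguments": {"moves": [255,0,0,0,4,255,0,0,0,8,255,0,0,0,12]}}

```text
time: 20.12
tool_pos: [556.0, 224.0, 199.1]
tcp_rot: [-3.142, 0.0, -3.056]
contact_force: [0.7, 0.4, 0.0]
grip_width: 37.6
```

```bash
python3 -c "
from h import *
rel([556,223.9,198.5],-163)"
```

```text
t 20.12 pos [555.99 223.99 199.06] yaw -175.10 q [ 0.255  0.518  1.384 -0.     1.239 -1.401] F [0.7 0.4 0. ] M [0.083 0.013 0.35 ] w 37.6
shift [-0.   -0.09  0.56] turn -12.10
```

Request:
{"name": "play_rows", "arguments": {"moves": [255,0,0,0,4,255,0,0,0,8,255,0,0,0,12]}}

```text
time: 20.37
tool_pos: [556.0, 223.9, 199.1]
tcp_rot: [-3.141, 0.0, 3.018]
contact_force: [-0.1, 0.5, 0.1]
grip_width: 37.6
```

```bash
cat > m.py <<'E'
from plant import bot
import numpy as np
o=bot.get_obs();print('t %.2f yaw %.2f q6 %.3f F %s M %s w %.1f'%(o['time'],np.degrees(o['tcp_rot'][2]),o['joint_positions'][5],np.round(o['contact_force'],1),np.round(o['moment'],3),o['grip_width']),'tau6 %.3f'%o['tau'][5])
E
python3 m.py
```

```text
t 20.37 yaw 172.90 q6 -1.192 F [-0.1  0.5  0.1] M [-0.058  0.041  0.274] w 37.6 tau6 -0.794
```

Request:
{"name": "play_rows", "arguments": {"moves": [255,0,0,0,4,255,0,0,0,8]}}

```text
time: 20.53
tool_pos: [556.0, 223.8, 199.1]
tcp_rot: [-3.141, 0.0, 2.878]
contact_force: [-0.7, 0.3, -0.1]
grip_width: 38.0
```

```bash
python3 m.py
```

```text
t 20.53 yaw 164.89 q6 -1.052 F [-0.7  0.3 -0.1] M [-0.076  0.04   0.332] w 38.0 tau6 -0.794
```

Request:
{"name": "play_rows", "arguments": {"moves": [255,0,0,0,4,255,0,0,0,8]}}

```text
time: 20.7
tool_pos: [556.0, 223.8, 199.0]
tcp_rot: [-3.141, 0.0, 2.738]
contact_force: [-0.1, 0.2, 0.3]
grip_width: 38.1
```

```bash
python3 m.py
```

```text
t 20.70 yaw 156.89 q6 -0.912 F [-0.1  0.2  0.3] M [-0.089  0.079  0.272] w 38.1 tau6 -0.793
```

Request:
{"name": "play_rows", "arguments": {"moves": [255,0,0,0,4,255,0,0,0,8]}}

```text
time: 20.87
tool_pos: [556.0, 223.8, 199.1]
tcp_rot: [-3.141, 0.0, 2.599]
contact_force: [-0.1, -1.2, 0.9]
grip_width: 37.8
```

```bash
python3 m.py
```

```text
t 20.87 yaw 148.89 q6 -0.773 F [-0.1 -1.2  0.9] M [-0.146  0.098  0.333] w 37.8 tau6 -0.794
```

Request:
{"name": "play_rows", "arguments": {"moves": [255,0,0,0,4,255,0,0,0,8]}}

```text
time: 21.03
tool_pos: [555.9, 223.7, 199.0]
tcp_rot: [-3.141, 0.0, 2.459]
contact_force: [-0.6, -0.6, 0.6]
grip_width: 37.4
```

```bash
python3 m.py
```

```text
t 21.03 yaw 140.89 q6 -0.633 F [-0.6 -0.6  0.6] M [-0.18   0.112  0.308] w 37.4 tau6 -0.794
```

Request:
{"name": "play_rows", "arguments": {"moves": [255,0,0,0,4,255,0,0,0,8]}}

```text
time: 21.2
tool_pos: [555.9, 223.6, 199.0]
tcp_rot: [-3.141, 0.0, 2.319]
contact_force: [-0.4, -0.5, 0.6]
grip_width: 37.9
```

```bash
python3 m.py
```

```text
t 21.20 yaw 132.89 q6 -0.493 F [-0.4 -0.5  0.6] M [-0.209  0.1    0.28 ] w 37.9 tau6 -0.794
```

Request:
{"name": "play_rows", "arguments": {"moves": [255,0,0,0,4,255,0,0,0,8]}}

```text
time: 21.37
tool_pos: [555.8, 223.6, 199.0]
tcp_rot: [-3.141, 0.0, 2.18]
contact_force: [-1.4, -1.8, 1.1]
grip_width: 37.4
```

```bash
python3 m.py
```

```text
t 21.37 yaw 124.89 q6 -0.354 F [-1.4 -1.8  1.1] M [-0.219  0.169  0.305] w 37.4 tau6 -0.794
```

Request:
{"name": "play_rows", "arguments": {"moves": [255,0,0,0,4,255,0,0,0,8]}}

```text
time: 21.53
tool_pos: [555.8, 223.6, 199.0]
tcp_rot: [-3.141, 0.0, 2.04]
contact_force: [-1.9, -1.7, 0.6]
grip_width: 37.9
```

```bash
python3 m.py
```

```text
t 21.53 yaw 116.89 q6 -0.214 F [-1.9 -1.7  0.6] M [-0.265  0.227  0.292] w 37.9 tau6 -0.792
```

Request:
{"name": "play_rows", "arguments": {"moves": [255,0,0,0,4,255,0,0,0,8]}}

```text
time: 21.7
tool_pos: [555.7, 223.6, 199.0]
tcp_rot: [-3.141, 0.001, 1.901]
contact_force: [-0.8, -1.7, 0.8]
grip_width: 38.0
```

```bash
python3 m.py
```

```text
t 21.70 yaw 108.89 q6 -0.075 F [-0.8 -1.7  0.8] M [-0.241  0.203  0.315] w 38.0 tau6 -0.774
```

Request:
{"name": "play_rows", "arguments": {"moves": [255,0,0,0,4,255,0,0,0,8]}}

```text
time: 21.87
tool_pos: [555.7, 223.6, 199.0]
tcp_rot: [-3.141, 0.001, 1.761]
contact_force: [-0.5, -0.8, 1.0]
grip_width: 38.0
```

```bash
python3 m.py
```

```text
t 21.87 yaw 100.91 q6 0.065 F [-0.5 -0.8  1. ] M [-0.3    0.281  0.427] w 38.0 tau6 -0.653
```

Request:
{"name": "play_rows", "arguments": {"moves": [255,0,0,0,2.5,255,0,0,0,5]}}

```text
time: 22.03
tool_pos: [555.7, 223.5, 199.0]
tcp_rot: [-3.141, 0.001, 1.675]
contact_force: [-1.9, -1.1, 1.5]
grip_width: 37.6
```

```bash
python3 m.py; python3 m.py
```

```text
t 22.03 yaw 95.99 q6 0.151 F [-1.9 -1.1  1.5] M [-0.294  0.349  0.529] w 37.6 tau6 -0.100
t 22.03 yaw 95.99 q6 0.151 F [-1.9 -1.1  1.5] M [-0.294  0.349  0.529] w 37.6 tau6 -0.100
```

Request:
{"name": "play_rows", "arguments": {"moves": [255,0,0,0,0,255,0,0,0,0]}}

```text
time: 22.2
tool_pos: [555.7, 223.6, 199.0]
tcp_rot: [-3.141, 0.001, 1.678]
contact_force: [-1.9, -3.0, 1.1]
grip_width: 37.8
```

```bash
python3 m.py
```

```text
t 22.20 yaw 96.13 q6 0.148 F [-1.9 -3.   1.1] M [-0.434  0.478  0.122] w 37.8 tau6 0.250
```

Request:
{"name": "play_rows", "arguments": {"moves": [120,0,0,0,0,0,0,0,0,0,0,0,0,0,0,0,0,0,0,0,0,0,0,0,0,0,0,0,0,0,0,0,0,0,0,0,0,0,0,0]}}

```text
time: 22.87
tool_pos: [556.0, 224.0, 199.0]
tcp_rot: [3.141, -0.0, 1.677]
contact_force: [-0.4, 1.2, 0.4]
grip_width: 86.2
```

Request:
{"name": "play_rows", "arguments": {"moves": [0,0,0,0,0,0,0,0,0,0,0,0,0,0,0,0,0,0,-10,0,0,0,0,-30,0,0,0,0,-60,0,0,0,0,-90,0,0,0,0,-100,0]}}

```text
time: 23.53
tool_pos: [557.3, 224.3, 304.7]
tcp_rot: [3.134, -0.001, 1.677]
contact_force: [0.5, 0.8, 1.0]
grip_width: 91.9
```

```bash
python3 - <<'E'
from h import *
from plant import bot
rel([556,223.9,300],96)
c=bot.capture('scene');np.savez("scene11.npz",**c)
crop(c,315,50,100,90,7,'s11.png')
E
```

```text
t 23.53 pos [557.26 224.34 304.71] yaw 96.06 q [0.255 0.448 1.208 0.    1.478 0.149] F [0.5 0.8 1. ] M [-0.038  0.047  0.013] w 91.9
shift [-0.31 -1.34  4.7 ] turn 0.06
```

View pics/s11.png

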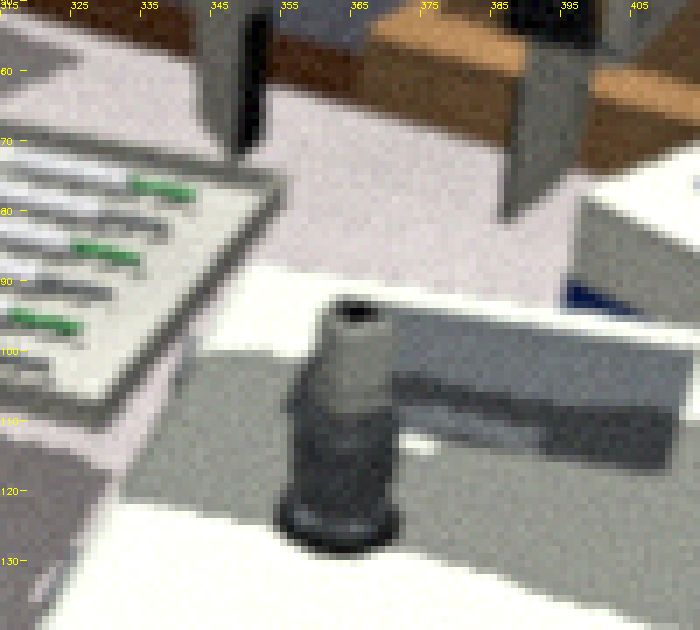

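Request:
{"name": "play_rows", "arguments": {"moves": [0,-15,0,-5,0,0,-45,0,-10,0,0,-80,0,-10,0,0,-115,0,-10,0,0,-150,0,-10,0,0,-185,0,-10,0,0,-215,0,-10,0,0,-230,0,-10,0]}}

```text
time: 24.25
tool_pos: [580.0, -8.3, 307.9]
tcp_rot: [-3.14, 0.001, 1.674]
contact_force: [0.8, -0.7, -0.7]
grip_width: 91.7
```

Request:
{"name": "play_rows", "arguments": {"moves": [0,0,0,0,0,0,0,0,0,0,0,0,0,0,0,0,0,0,0,0]}}

```text
time: 24.58
tool_pos: [580.1, -3.5, 308.8]
tcp_rot: [-3.141, -0.0, 1.678]
contact_force: [0.5, 0.1, 1.0]
grip_width: 91.8
```

```bash
python3 - <<'E'
from h import *
from plant import bot
np.set_printoptions(suppress=True,precision=2,linewidth=160)
for n in("scene","top"):
    c=bot.capture(n);np.savez(f"{n}12.npz",**c)
s=load('scene12');t=load('top12')
crop(s,340,80,50,50,8,'s12.png');crop(t,140,213,50,50,8,'t12.png')
cv2.imwrite('pics/st12.png',np.hstack([cv2.imread('pics/s12.png'),cv2.imread('pics/t12.png')]))
for z in(234,):print(proj(s,[555.9,223.8,z]),proj(t,[555.9,223.8,z]))
cv2.imwrite('pics/top12.png',t['color'][:,:,::-1])
E
```

```text
[[366.2   94.31]] [[158.76 236.04]]
```

View pics/st12.png

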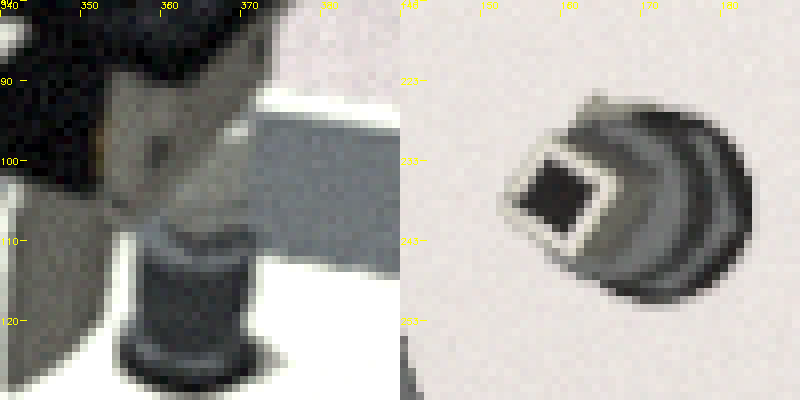

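View pics/top12.png

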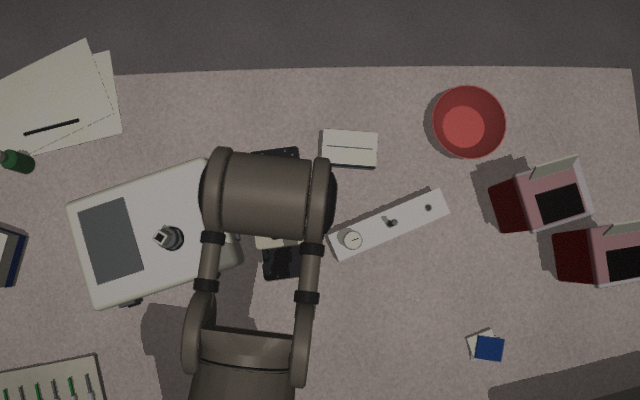

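```bash
python3 - <<'E'
from h import *
np.set_printoptions(suppress=True,precision=2)
s=load('scene11');t=load('top12')
def cen(c,x0,y0,x1,y1,thr):
    g=cv2.cvtColor(c['color'],cv2.COLOR_RGB2GRAY)[y0:y1,x0:x1]
    m=(g<thr).astype(np.uint8);n,l,st,ce=cv2.connectedComponentsWithStats(m);i=1+np.argmax(st[1:,4]);return ce[i]+[x0,y0],st[i]
a,sa=cen(s,359,91,371,97,40);b,sb=cen(t,153,230,166,245,50);print(a,sa,b,sb)
P,e=tri(s,a,t,b);print('window',P,e)
P0=tri(s,(364.4,109.3),t,(165.6,237.4))[0];print('window minus mouth',P-P0)
d=t;print('dial/marker diffs:',)
o=load('top0')
for n,(x0,y0,x1,y1) in dict(dial=(338,228,366,252),marker=(380,213,402,232),carton=(315,125,382,171)).items():
    print(n,np.abs(d['color'][y0:y1,x0:x1].astype(int)-o['color'][y0:y1,x0:x1]).mean())
E
```

```text
[365.86  94.29] [5 3 5 2 7] [159.12 237.1 ] [ 2  3  9  9 41]
window [554.47 223.58 233.63] 1.0928112239175263
window minus mouth [-0.59  0.23 40.33]
dial/marker diffs:
dial 16.956349206349206
marker 17.271929824561404
carton 18.86448193813541
```

```bash
python3 m.py; python3 -c "
from plant import bot
print(bot.close_job())"
```

```text
t 24.68 yaw 96.16 q6 -0.246 F [0.3 0.3 0.8] M [-0.08  -0.002 -0.001] w 91.6 tau6 0.005
the job is handed in; nothing more can be done
None
```

I moved the probe from the stand into the gland, pushed it home, tightened the nut by hand torque, and handed the job in at 24.7 s. The interface gives no verdict, so what follows is my own measurements.

- **Insertion:** The tip went through the nut without any rim contact. The seal dragged at about 3 N. The push then rose to about 11 N with the tip at about 110 mm, the height of the pocket floor.
- **Tightening:** The nut turned about 101° in all. It dragged at about 0.3 N m while free. The jaws met the stem after about 90°, and I stopped at about 0.53 N m while turning, within the 0.45 to 0.6 window. In the hold right after I stopped, the reading fell to about 0.12 N m and the nut wound back only 0.14°. I could not measure the jaw forces directly.
- **Final look:** With the gripper open and clear, two views put the head's window 40.3 mm above the nut mouth, where 40 mm means fully home. It sat within 0.7 mm of the axis sideways. The two sight lines missed each other by 1.1 mm, because the window was only a few pixels in the scene view.
- **Other objects:** The dial, marker and carton look unmoved in the last top view. My pixel-difference check on them told me nothing, because the brightness had shifted evenly by about 17 levels. The vial was hidden under the arm in that picture, but the gripper never came near it.

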